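# Fit the drip collar and open the child-safe descaler bottle

### The job

Get the descaler ready to use: slide the orange drip collar down over the red cap until it lies flat on the white bottle's shoulder and let go of it, then press the child-safety cap down, keep it pressed while turning it anticlockwise (seen from above) about a quarter turn until it is free, and lift it off. Finish still holding the cap in the gripper, upright and straight above the bottle's mouth with roughly 5 cm of air beneath it, the collar still lying on the shoulder. Leave the jar, spoon, beaker, bowl and everything else where they are.

Things in the scene. Friction and masses are not known exactly. Their poses are not given: they have to be found in the camera images.
- bottle: White round descaler bottle, 72 mm wide, green band, fixed in a grey 94 mm square holder. Origin: underside centre, on the worktop; z up. Flat shoulder 92 mm above the origin, on it a boss 39 mm wide, 5 mm tall that centres the collar. The closed cap occupies 104 to 138 mm above the origin; while locked its x direction is the bottle's.
- bottle_mouth (a point): Centre of the bottle's open mouth under the cap, top of the 20 mm wide neck, 128 mm above the bottle's origin. The neck has two lugs, 31 mm across, that lock the cap's inner tabs.
- cap_mid (a point): Red ribbed round cap, 40 mm wide, 34 mm tall, about 30 g; point at its centre, half-way up; z up, x along the white bar on top. Loose but locked. Spring under it: 4 N starts it down, 8 N holds it at the end of its 6 mm travel. Pressed 5 to 6 mm it turns anticlockwise from above (not clockwise); past 0.9 rad it lifts straight off; end stop at 2.3 rad. 1.4 rad is a good turn.
- collar_mid (a point): Orange rigid drip collar: a plain ring 60 mm outside, 44 mm hole, 12 mm tall, about 40 g, lying flat on the worktop at the start. This point is its centre, half-way up; z up. It passes over the 40 mm cap with 2 mm all round; lying on the shoulder its centre is 98 mm above the bottle's origin.
- jar: Bystander: glass jar with a steel screw lid, 76 mm across, 106 mm tall; origin under its centre. Leave alone.
- spoon: Bystander: grey spoon 200 mm long lying flat along its x. Leave alone.
- beaker: Bystander: blue toddler beaker, 68 mm across, 75 mm tall; origin under its centre. Leave alone.
- bowl: Bystander: green bowl, 110 mm across, 45 mm tall; origin under its centre. Leave alone.
Things that resemble listed ones, but are neither listed nor needed, are in the scene too. Of the things like the part that bears cap_mid, leave any that is turquoise; of the rest the smaller one is meant.

How it is judged (in metres and radians):
On the way, in this order (a step that is already met when the one before it is completed fails the run):
1. the collar lies flat on the bottle's shoulder, around the closed cap, and is let go (horizontal distance between collar_mid and bottle below 0.006 m and z of collar_mid in the frame of bottle between 0.094 and 0.101 m and angle between collar_mid's own z axis and vertical below 0.1 rad and contact force between collar and the fingers below 0.1 N and angle between the x axis of cap_mid and the x axis of bottle, either way round below 0.5 rad and z of cap_mid in the frame of bottle below 0.125 m), for 0.2 s.
2. the cap, still locked, is pressed down at least 3 mm (z of cap_mid in the frame of bottle below 0.118 m and angle between the x axis of cap_mid and the x axis of bottle, either way round below 0.5 rad), for 0.05 s.
3. the cap is turned free while still on the neck (z of cap_mid in the frame of bottle between 0.112 and 0.126 m and horizontal distance between cap_mid and bottle below 0.006 m and angle between the x axis of cap_mid and the x axis of bottle, either way round above 0.75 rad), for 0.05 s.
At the end, for the whole second after the job is handed in: The gripper holds the cap still, within 0.35 rad of upright and 30 mm of the bottle's axis, lower rim 20 to 120 mm above the mouth, touching neither bottle nor collar; the collar lies on the shoulder (within 6 mm of the axis, 94 to 101 mm above the origin, tilt under 0.1 rad), not touched (horizontal distance between collar_mid and bottle below 0.006 m and z of collar_mid in the frame of bottle between 0.094 and 0.101 m and angle between collar_mid's own z axis and vertical below 0.1 rad and z of cap_mid in the frame of bottle between 0.165 and 0.265 m and horizontal distance between cap_mid and bottle below 0.03 m and angle between cap_mid's own z axis and vertical below 0.35 rad and linear speed of cap below 0.03 m/s and contact force between cap and the fingers above 1 N and contact force between cap and bottle below 0.1 N and contact force between cap and collar below 0.1 N and contact force between collar and the fingers below 0.1 N); the arm keeps its last pose, push and grip.
It fails at once if the glass jar is pushed more than 30 mm or knocked over (distance of jar from where it was at the start of the episode above 0.03 m or angle between jar's own z axis and vertical above 0.5 rad).
It fails at once if the grey spoon is pushed more than 30 mm or knocked over (distance of spoon from where it was at the start of the episode above 0.03 m).
It fails at once if the blue beaker is pushed more than 30 mm or knocked over (distance of beaker from where it was at the start of the episode above 0.03 m or angle between beaker's own z axis and vertical above 0.5 rad).
It fails at once if the green bowl is pushed more than 30 mm or knocked over (distance of bowl from where it was at the start of the episode above 0.03 m or angle between bowl's own z axis and vertical above 0.5 rad).
It also fails if it takes over 51 s, if anything falls off the work surface, if the arm or the gripper's body presses on something with over 40 N, if the wrist force passes 120 N, or if a joint passes its speed limit or range.

### The arm

A 6-joint arm with a two-finger parallel gripper is mounted at the origin on the work surface. World frame = base frame: x ahead of the robot, y to its left, z up, the work surface at z = 0. Lengths are in m, angles in degrees, forces in N, time in s.
With the tool pointing down it reaches from about 0.325 to 0.775 m from the base axis. Payload 5.5 kg.
Tool frame: the origin (TCP) lies at the centre of the arm's flange, where the gripper is bolted on; the fingertips stand 182 mm ahead of it and the grasp point (between the pads) lies 163 mm ahead of it; z points along the fingers, y is the direction in which the jaws open and shut (so a half turn about z gives the same grasp; the last joint's range is limited). The gripper opens to 88 mm and grips with 3 to 60 N. Pads are 20 mm wide; open, the fingers measure 115 mm over their backs; the gripper's body (75 mm by 178 mm) begins 61 mm behind the grasp point.
Start: joints at [-3.249, 5.22, 70.514, -0, 104.267, -3.249], TCP at [0.6, -0, 0.405] pointing down, gripper open.
Joint ranges: [-164.24, 164.24], [-49.07, 125.15], [9.68, 141.18], [-86.29, 266.29], [3.28, 154.24], [-151.56, 151.56]. Speed limits (degrees/s): [147.25, 147.25, 172.46, 180, 180, 180].

### API

Orientations are given as [roll, pitch, yaw] about the fixed x, y, z axes, in that order (R = Rz(yaw) Ry(pitch) Rx(roll)).
In Python, from station import r gives the robot as it stands. The module is installed in compiled form; this text tells all that it offers. Calls block until the motion is done:
- r.reach(position, orientation): joint-space move of the TCP to a pose.
- r.servo_line(position, rotation=None, speed=0.15): straight line of the TCP; rotation=None keeps the orientation; speed is the mean speed in m/s.
- r.move_joints(angles): joint-space move.
- r.let_go() and r.grab(squeeze=None): open the fingers fully, or close them until they stop; squeeze is the grip in N (None keeps the last).
- r.wait(seconds).
- r.inverse_kinematics(position, orientation): joint angles nearest the present ones, or None.
- r.sense(): the state.
- r.snapshot(name): name is "scene" or "side" or "wrist"; returns a dict with "frame" (480x640x3 uint8, red, green, blue), "fx", "fy", "cx", "cy" (pixels), "R" (3x3) and "t" (3): a world point X has camera coordinates R X + t. Camera axes: x right, y down, z forward; pixel columns grow to the right and rows downward; lengths in m; the calibration is good to about 2 mm. A picture is of the moment at which its call begins. There is no depth.
A pose or a line that the arm cannot do raises r.IKError and nothing moves.
- r.hand_in(): hands the job in, once; it reports no verdict.
The state is a dict: "clock": time; "joints": joint angles; "joint_vel": joint speeds; "joint_torque": joint torques, N m; "tcp_pos": TCP position; "orientation": TCP orientation; "contact_force": force on the tool from outside, world axes, zero at the start; "torque": the same for the moment, N m; "opening": finger opening in m.
Only numpy, scipy, OpenCV 4.12 (cv2) and the standard library are available. Lean on these libraries where they do the work, as an engineer would, in place of code of your own. Each camera call takes 0.05 s, during which the arm holds its last target.

## Working session

There is one attempt and no reset: what is moved stays moved. The work goes in short steps, each a Python script; the robot and the scene stay as the last script left them, time stands still between calls to the robot, and variables do not carry over. Pictures are saved under pics/ and viewed, and the job is handed in when it is done.

```bash
mkdir -p pics; python3 - <<'E'
from station import r
import cv2,pickle
d={}
for n in ["scene","side","wrist"]:
    s=r.snapshot(n); d[n]=s; cv2.imwrite(f"pics/{n}0.png",s["frame"][:,:,::-1])
    print(n,s["fx"],s["cx"],s["R"],s["t"])
pickle.dump(d,open("d0.pkl","wb"))
print(r.sense())
E
```

```text
scene 516.4230942523925 315.0321895521821 [[-0.50386834  0.86367372  0.01357927]
 [ 0.58594289  0.35330603 -0.72927758]
 [-0.63465552 -0.3595032  -0.6840832 ]] [ 0.3764441  -0.22403114  1.41297247]
side 510.24441621170615 317.37438917091873 [[-0.98769295 -0.1550704  -0.02039156]
 [-0.07712624  0.59631407 -0.79903759]
 [ 0.13606686 -0.78763107 -0.6009352 ]] [0.55261621 0.20684684 0.88764593]
wrist 416.0606919511232 313.6743443219288 [[ 9.99999929e-01 -1.80347077e-04 -3.29891371e-04]
 [-9.41561660e-05 -9.69609767e-01  2.44656681e-01]
 [-3.63989012e-04 -2.44656633e-01 -9.69609715e-01]] [-0.59833322 -0.02956619  0.38792176]
{'clock': 0.15, 'joints': array([-3.24881073e+00,  5.25370051e+00,  7.05656332e+01,  5.87299332e-04,
        1.04266857e+02, -3.24887813e+00]), 'joint_vel': array([ 0.00779559, -0.05844061, -0.16663361,  0.0645632 , -0.01913587,
       -0.06929513]), 'joint_torque': array([ 1.35033202e-03, -4.47044814e+01, -4.06907630e+01,  6.99103042e-02,
        2.74600578e-02, -1.16549641e-04]), 'tcp_pos': array([ 6.00049864e-01, -4.40916267e-06,  4.03765099e-01]), 'orientation': array([-1.79913980e+02, -5.45319566e-03,  9.00002076e+01]), 'contact_force': array([-0.22895486, -1.00447408,  0.76745134]), 'torque': array([ 0.00384979,  0.0353082 , -0.0193251 ]), 'opening': 0.08767984809775842}
```

View pics/scene0.png

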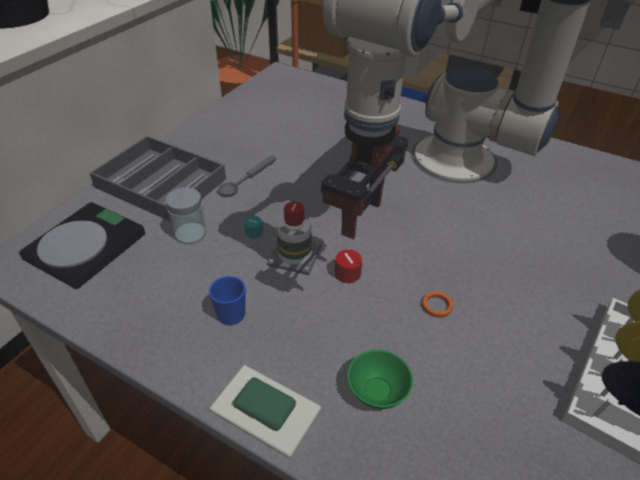

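View pics/side0.png

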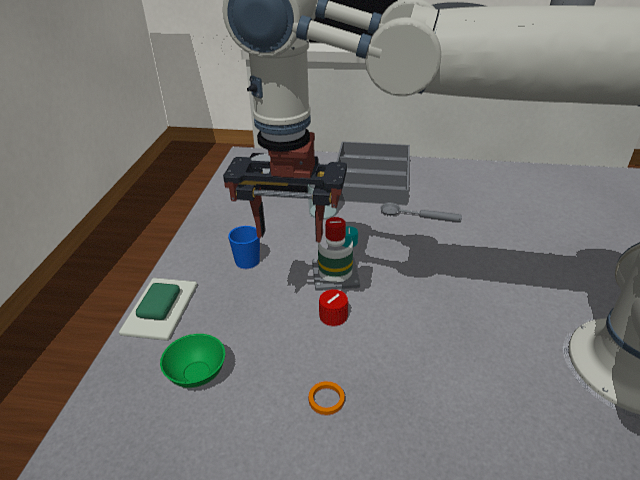

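View pics/wrist0.png

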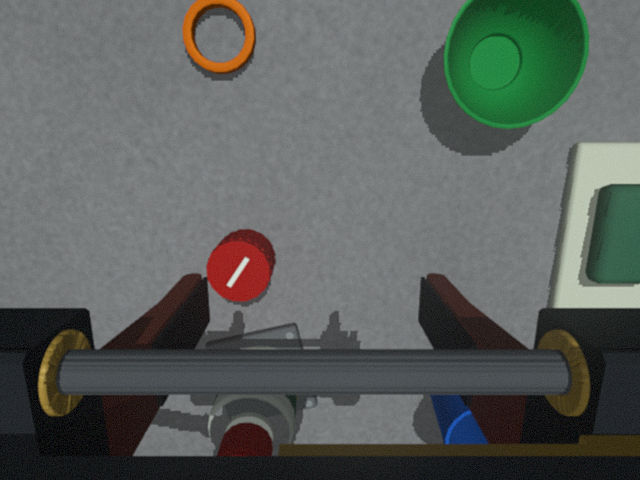

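The arm is in view and looking down. Candidates for the cap in the scene view are the red cap on the bottle (294,213), a loose red cap (348,265) and a turquoise one (254,227). The bottle's cap looks like the smaller red one. The only orange ring is at (438,304). I'll check the choice in close crops.

```bash
cat > h.py <<'E'
import numpy as np,cv2
def ray(s,u,v):
    R=np.array(s["R"]);t=np.array(s["t"])
    d=R.T@np.array([(u-s["cx"])/s["fx"],(v-s["cy"])/s["fy"],1.]); return -R.T@t,d/np.linalg.norm(d)
def onz(s,u,v,z):
    o,d=ray(s,u,v); return o+d*(z-o[2])/d[2]
def tri(*obs):
    A=np.zeros((3,3));b=np.zeros(3)
    for s,u,v in obs:
        o,d=ray(s,u,v);P=np.eye(3)-np.outer(d,d);A+=P;b+=P@o
    X=np.linalg.solve(A,b)
    return X,[np.linalg.norm(np.cross(X-ray(s,u,v)[0],ray(s,u,v)[1])) for s,u,v in obs]
def proj(s,X):
    c=np.array(s["R"])@X+np.array(s["t"]);return s["fx"]*c[0]/c[2]+s["cx"],s["fy"]*c[1]/c[2]+s["cy"]
def mask(s,lo,hi):
    h=cv2.cvtColor(s["frame"],cv2.COLOR_RGB2HSV)
    return cv2.inRange(h,lo,hi)
def blobs(m,minA=30):
    n,l,st,c=cv2.connectedComponentsWithStats(m)
    return [(tuple(np.round(c[i],1)),st[i].tolist(),l==i) for i in range(1,n) if st[i][4]>=minA]
E
python3 - <<'E'
import pickle,cv2,numpy as np
from h import *
d=pickle.load(open("d0.pkl","rb"))
a=cv2.resize(d["scene"]["frame"][180:330,230:380],(600,600),interpolation=cv2.INTER_CUBIC)
cv2.imwrite("pics/cropA.png",a[:,:,::-1])
a=cv2.resize(d["side"]["frame"][205:335,275:405],(600,600),interpolation=cv2.INTER_CUBIC)
cv2.imwrite("pics/cropB.png",a[:,:,::-1])
for n in d:
    s=d[n]
    for nm,lo,hi in [("orange",(6,150,60),(16,255,255)),("red",(0,150,60),(4,255,255)),("red2",(174,150,60),(180,255,255))]:
        for c,st,_ in blobs(mask(s,lo,hi)): print(n,nm,c,st)
E
```

```text
scene orange (np.float64(231.5), np.float64(73.8)) [220, 65, 29, 17, 188]
scene orange (np.float64(437.4), np.float64(303.3)) [423, 292, 30, 24, 252]
scene orange (np.float64(9.2), np.float64(400.6)) [0, 384, 27, 35, 271]
scene orange (np.float64(31.6), np.float64(444.1)) [0, 396, 83, 84, 2054]
scene orange (np.float64(41.0), np.float64(412.5)) [32, 406, 18, 14, 47]
scene orange (np.float64(124.6), np.float64(443.2)) [119, 436, 14, 14, 33]
scene orange (np.float64(74.2), np.float64(462.7)) [56, 441, 39, 39, 282]
scene orange (np.float64(123.9), np.float64(467.2)) [79, 441, 94, 39, 1146]
scene orange (np.float64(54.9), np.float64(471.0)) [45, 461, 20, 19, 56]
scene red (np.float64(348.7), np.float64(259.8)) [336, 250, 25, 22, 325]
scene red2 (np.float64(288.6), np.float64(207.9)) [285, 203, 7, 11, 34]
side orange (np.float64(95.6), np.float64(299.3)) [0, 127, 254, 353, 18107]
side orange (np.float64(634.9), np.float64(159.4)) [628, 149, 12, 19, 116]
side orange (np.float64(326.1), np.float64(397.7)) [308, 381, 37, 34, 395]
side red (np.float64(334.9), np.float64(229.0)) [326, 217, 19, 24, 331]
side red (np.float64(332.8), np.float64(307.3)) [319, 289, 29, 37, 833]
wrist orange (np.float64(218.0), np.float64(34.8)) [183, 0, 72, 74, 2085]
wrist red (np.float64(240.0), np.float64(266.3)) [207, 230, 68, 71, 3032]
```

View pics/cropA.png

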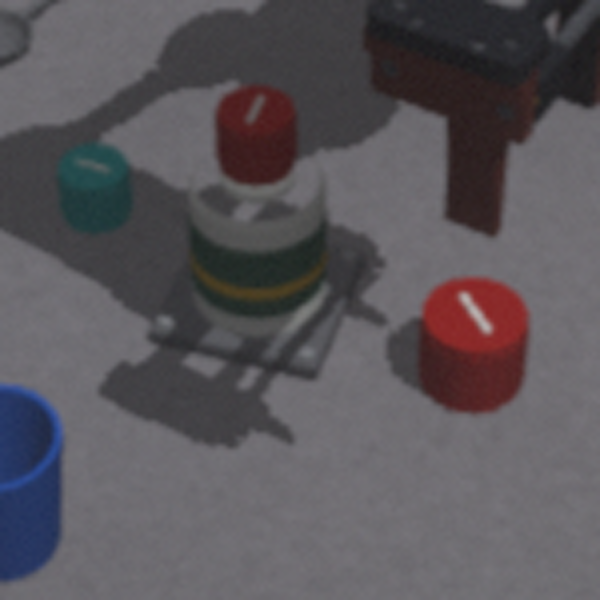

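View pics/cropB.png

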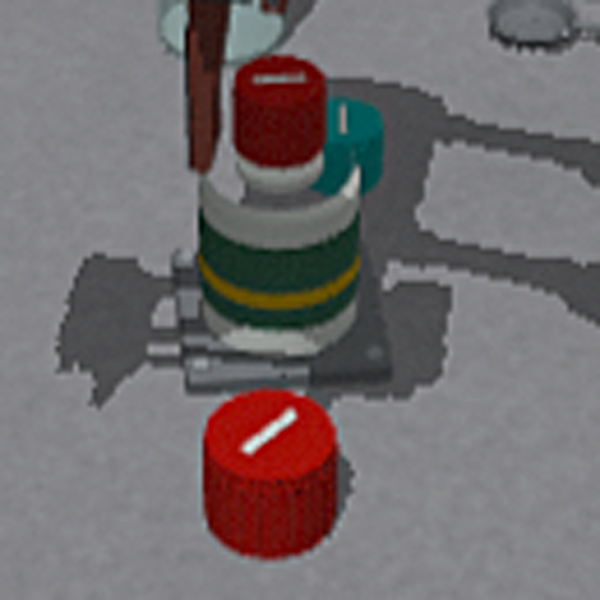

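```bash
python3 - <<'E'
import pickle,cv2,numpy as np
from h import *
d=pickle.load(open("d0.pkl","rb"))
S,D,W=d["scene"],d["side"],d["wrist"]
f=lambda x:np.round(x,4)
for s,box,n in [(S,(410,280,470,330),'sc'),(D,(300,370,355,420),'si'),(W,(170,0,270,90),'wr')]:
    m=mask(s,(5,120,40),(18,255,255)); k=np.zeros_like(m);x0,y0,x1,y1=box;k[y0:y1,x0:x1]=m[y0:y1,x0:x1]
    c=max(cv2.findContours(k,cv2.RETR_EXTERNAL,cv2.CHAIN_APPROX_NONE)[0],key=cv2.contourArea)
    M=cv2.moments(c);u,v=M['m10']/M['m00'],M['m01']/M['m00']
    print(n,u,v,f(onz(s,u,v,.006)),cv2.boundingRect(c))
def redc(s,box):
    a=mask(s,(0,120,30),(5,255,255))|mask(s,(172,120,30),(180,255,255));k=np.zeros_like(a);x0,y0,x1,y1=box;k[y0:y1,x0:x1]=a[y0:y1,x0:x1]
    c=max(cv2.findContours(k,cv2.RETR_EXTERNAL,cv2.CHAIN_APPROX_NONE)[0],key=cv2.contourArea)
    M=cv2.moments(c);return M['m10']/M['m00'],M['m01']/M['m00'],cv2.boundingRect(c),cv2.minAreaRect(c)
a=redc(S,(278,195,312,232));b=redc(D,(320,212,350,248))
print(a,b,f(onz(S,*a[:2],.121)),f(onz(D,*b[:2],.121)),tri((S,*a[:2]),(D,*b[:2])))
for n,p,q,z in [("bigred",(348,265),(333,307),.02),("turq",(254,227),(347,240),.02),("jar",(189,235),None,0.0),("bowl",(380,380),(194,362),.02),("beaker",(229,300),(245,248),.037),("spoonbowl",(229,188),(390,210),0),("spoonend",(272,158),(460,217),0)]:
    print(n,f(onz(S,*p,z)),f(onz(D,*q,z)) if q else '')
E
```

```text
sc 437.43539242017306 303.7818561623396 [0.5201 0.1489 0.006 ] (423, 292, 30, 25)
si 326.0988120950324 397.59557235421164 [0.5216 0.1485 0.006 ] (308, 381, 37, 34)
wr 218.5402619545842 34.75319693094629 [0.5192 0.1464 0.006 ] (182, 0, 73, 74)
(293.718026183283, 212.85800604229607, (285, 202, 19, 23), ((294.0, 213.0), (22.0, 18.0), 90.0)) (334.9986962190352, 228.54715341156017, (326, 217, 20, 24), ((335.5, 228.5), (23.0, 19.0), 90.0)) [ 0.5455 -0.1695  0.121 ] [ 0.5479 -0.1698  0.121 ] (array([ 0.54749031, -0.16805565,  0.12262669]), [np.float64(0.0003688869119322505), np.float64(0.0003688869119323293)])
bigred [ 0.5293 -0.0475  0.02  ] [ 0.5363 -0.0499  0.02  ]
turq [ 0.5332 -0.2843  0.02  ] [ 0.5333 -0.2708  0.02  ]
jar [ 0.6138 -0.4084  0.    ] 
bowl [0.7431 0.1259 0.02  ] [0.7574 0.118  0.02  ]
beaker [ 0.7436 -0.1926  0.037 ] [ 0.749 -0.19   0.037]
spoonbowl [ 0.4276 -0.4369  0.    ] [ 0.442  -0.4392  0.    ]
spoonend [ 0.2613 -0.4183  0.    ] [ 0.2696 -0.4288  0.    ]
```

```bash
python3 - <<'E'
from station import r
import cv2,numpy as np
p=lambda t:print(t,{k:np.round(v,4) for k,v in r.sense().items() if k in("clock","tcp_pos","orientation","contact_force","opening","joints")})
x,y=0.5208,0.1485
r.reach([x,y,0.30],[180,0,0]); p("hover")
cv2.imwrite("pics/w1.png",r.snapshot("wrist")["frame"][:,:,::-1])
r.servo_line([x,y,0.187],speed=0.12); p("down")
r.grab(5); p("g1")
r.let_go(); p("open")
r.servo_line([x,y,0.187],[180,0,90],speed=0.1); p("rot")
E
```

```text
hover {'clock': np.float64(1.7667), 'joints': array([ 1.229630e+01, -3.537300e+00,  8.992220e+01, -5.400000e-03,
        9.358990e+01,  1.022719e+02]), 'tcp_pos': array([0.5209, 0.1483, 0.3003]), 'orientation': array([-1.799999e+02, -2.580000e-02,  2.410000e-02]), 'contact_force': array([ 0.2364, -0.5413, -0.5417]), 'opening': np.float64(0.0878)}
down {'clock': np.float64(2.9083), 'joints': array([1.231760e+01, 1.895000e-01, 9.788420e+01, 3.000000e-04,
       8.182470e+01, 1.023149e+02]), 'tcp_pos': array([0.5212, 0.1486, 0.1881]), 'orientation': array([-1.79978e+02, -9.91000e-02,  2.60000e-03]), 'contact_force': array([-0.514 ,  0.8186,  0.7626]), 'opening': np.float64(0.0882)}
g1 {'clock': np.float64(3.4583), 'joints': array([ 1.231400e+01,  2.136000e-01,  9.793950e+01, -6.800000e-03,
        8.181770e+01,  1.023139e+02]), 'tcp_pos': array([0.5209, 0.1485, 0.1873]), 'orientation': array([ 1.799996e+02, -3.000000e-02,  1.100000e-03]), 'contact_force': array([-0.2529, -0.0632,  2.278 ]), 'opening': np.float64(0.0602)}
open {'clock': np.float64(4.0833), 'joints': array([1.231580e+01, 2.282000e-01, 9.796170e+01, 6.000000e-04,
       8.181160e+01, 1.023157e+02]), 'tcp_pos': array([0.5208, 0.1485, 0.187 ]), 'orientation': array([-1.799998e+02,  1.700000e-03,  0.000000e+00]), 'contact_force': array([ 0.0556,  0.8293, -0.093 ]), 'opening': np.float64(0.0879)}
rot {'clock': np.float64(5.8), 'joints': array([ 1.23126e+01,  2.27300e-01,  9.79615e+01, -1.20000e-03,
        8.18133e+01,  1.23500e+01]), 'tcp_pos': array([0.5208, 0.1485, 0.187 ]), 'orientation': array([-1.799982e+02,  1.600000e-03,  8.996280e+01]), 'contact_force': array([ 0.0122, -0.1716,  0.3071]), 'opening': np.float64(0.0882)}
```

View pics/w1.png

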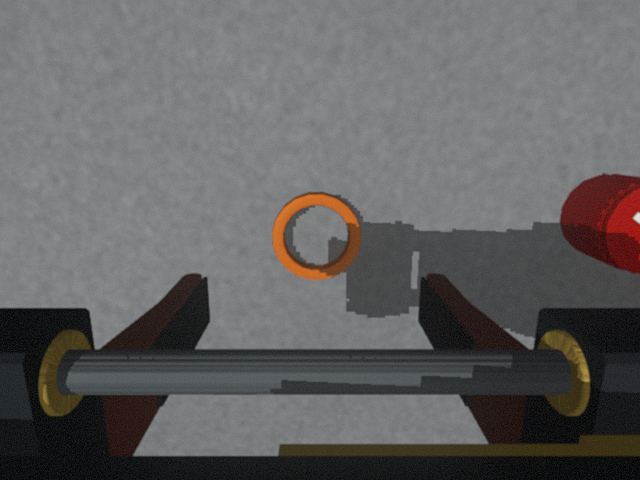

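Wrist view shows the collar at (317,236), centred between the fingers (midpoint about 316). Next: second, orthogonal grasp, then lift and hover above the cap.

```bash
python3 - <<'E'
from station import r
import cv2,numpy as np,pickle
p=lambda t:print(t,{k:np.round(v,4) for k,v in r.sense().items() if k in("clock","tcp_pos","contact_force","opening")})
r.grab(15); p("g2")
x,y=0.5208,0.1485
r.servo_line([x,y,0.36],speed=0.2); p("up")
r.reach([0.547,-0.169,0.36],[180,0,90]); r.wait(0.3);p("over")
d={}
for n in ["scene","side","wrist"]:
    s=r.snapshot(n); d[n]=s; cv2.imwrite(f"pics/{n}2.png",s["frame"][:,:,::-1])
d["tcp"]=r.sense()["tcp_pos"]
pickle.dump(d,open("d2.pkl","wb"))
a=cv2.resize(d["scene"]["frame"][130:280,220:370],(600,600),interpolation=cv2.INTER_CUBIC)
b=cv2.resize(d["side"]["frame"][150:300,260:410],(600,600),interpolation=cv2.INTER_CUBIC)
cv2.imwrite("pics/crop2.png",cv2.resize(np.hstack([a,b]),(800,400))[:,:,::-1])
E
```

```text
g2 {'clock': np.float64(6.3667), 'tcp_pos': array([0.5208, 0.1485, 0.187 ]), 'contact_force': array([-0.9013, -0.623 ,  0.7933]), 'opening': np.float64(0.0594)}
up {'clock': np.float64(7.3833), 'tcp_pos': array([0.5207, 0.1485, 0.3583]), 'contact_force': array([-0.5683, -0.7804, -1.3422]), 'opening': np.float64(0.0592)}
over {'clock': np.float64(8.8917), 'tcp_pos': array([ 0.5472, -0.1681,  0.3601]), 'contact_force': array([-0.008 ,  0.1724, -0.5639]), 'opening': np.float64(0.0593)}
```

View pics/crop2.png

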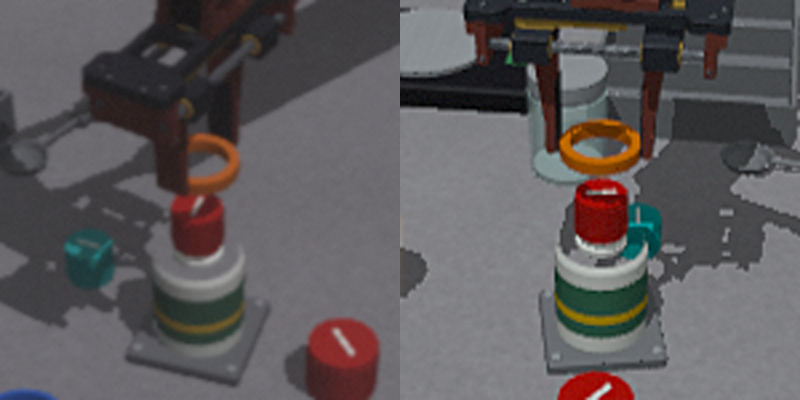

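View pics/wrist2.png

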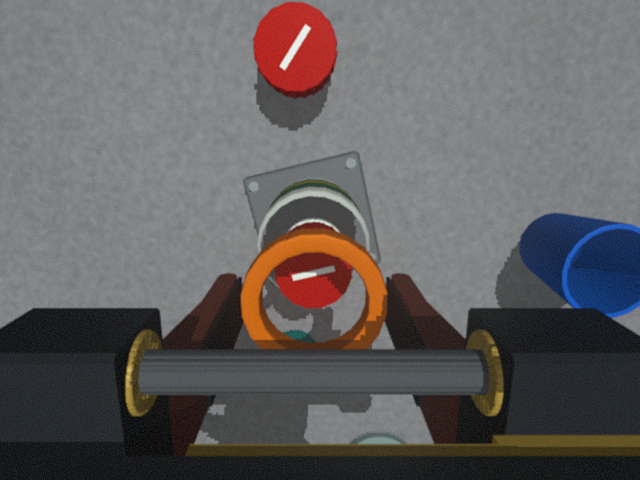

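Wrist view: collar ring centred at about (315,292) with the cap's top seen through its hole at about (313,280). I can measure the relative offset from this.

```bash
cat >> h.py <<'E'
from scipy.optimize import least_squares
def redmask(s): return mask(s,(0,120,40),(5,255,255))|mask(s,(172,120,40),(180,255,255))
def circ(P,rad):
    f=lambda c:np.hypot(P[:,0]-c[0],P[:,1]-c[1])-rad
    r=least_squares(f,P.mean(0),loss="soft_l1",f_scale=5e-4);return r.x,np.sqrt(np.mean(f(r.x)**2))
E
python3 - <<'E'
import pickle
from h import *
d=pickle.load(open("d2.pkl","rb"));S,D,W=d["scene"],d["side"],d["wrist"];tcp=d["tcp"];print(tcp)
f=lambda x:np.round(x,4)
k=lambda m,b:cv2.bitwise_and(m,cv2.rectangle(np.zeros_like(m),b[:2],b[2:],255,-1))
big=lambda m:max(cv2.findContours(m,cv2.RETR_EXTERNAL,cv2.CHAIN_APPROX_NONE)[0],key=cv2.contourArea)
org=lambda s:mask(s,(5,120,40),(18,255,255))
# wrist cap top
m=k(redmask(W),(250,250,380,330));m=cv2.morphologyEx(m,cv2.MORPH_CLOSE,np.ones((9,9)))
c=big(m)[:,0];near=cv2.dilate(org(W),np.ones((7,7)))
pts=np.array([q for q in c if not near[q[1],q[0]] and q[1]>282])
P=np.array([onz(W,*q,.138)[:2] for q in pts]);print("cap wrist",len(pts),pts[:,0].min(),pts[:,0].max(),f(circ(P,.02)[0]),circ(P,.02)[1])
# collar outer top rim in wrist
zt=tcp[2]-.175
c=big(org(W))[:,0];q=[a for a in c if 255<a[1]<340]
P=np.array([onz(W,*a,zt)[:2] for a in q]);print("collar wrist",len(q),f(circ(P,.03)[0]),circ(P,.03)[1])
hole=cv2.findContours(org(W),cv2.RETR_CCOMP,cv2.CHAIN_APPROX_NONE)[0]
# side
M=lambda c:(lambda m:(m['m10']/m['m00'],m['m01']/m['m00']))(cv2.moments(c))
for n,s,bc,bo in [("side",D,(318,210,352,248),(310,190,360,220)),("scene",S,(280,195,308,232),(270,175,325,210))]:
    cap=cv2.morphologyEx(k(redmask(s),bc),cv2.MORPH_CLOSE,np.ones((3,3)));cb=big(cap);o=big(k(org(s),bo))
    print(n,"cap",M(cb),cv2.boundingRect(cb),f(onz(s,*M(cb),.121)),"collar",M(o),cv2.boundingRect(o),f(onz(s,*M(o),tcp[2]-.181)))
E
```

```text
[ 0.54709208 -0.16859778  0.36009356]
cap wrist 77 277 345 [ 0.5454 -0.1697] 0.0003103431132741543
collar wrist 169 [ 0.5458 -0.169 ] 0.000806569735217898
side cap (334.72780569514237, 228.6746231155779) (325, 217, 20, 24) [ 0.5484 -0.1693  0.121 ] collar (334.6592442645074, 204.8215249662618) (319, 195, 33, 22) [ 0.5482 -0.1667  0.1791]
scene cap (293.5842967244701, 213.35452793834293) (284, 202, 20, 24) [ 0.5469 -0.1689  0.121 ] collar (299.51466049382714, 190.68364197530863) (290, 180, 20, 23) [ 0.5408 -0.1581  0.1791]
```

```bash
cat > meas.py <<'E'
from h import *
org=lambda s:mask(s,(5,120,40),(18,255,255))
k=lambda m,b:cv2.bitwise_and(m,cv2.rectangle(np.zeros_like(m),b[:2],b[2:],255,-1))
big=lambda m:max(cv2.findContours(m,cv2.RETR_EXTERNAL,cv2.CHAIN_APPROX_NONE)[0],key=cv2.contourArea)
E
python3 - <<'E'
from station import r
import pickle
from meas import *
r.servo_line([0.547,-0.1697,0.331],speed=0.1); r.wait(0.4)
d={n:r.snapshot(n) for n in("side","wrist")};d["tcp"]=tcp=r.sense()["tcp_pos"];print(tcp,r.sense()["contact_force"],r.sense()["clock"])
pickle.dump(d,open("d3.pkl","wb"))
W=d["wrist"];cv2.imwrite("pics/w3.png",W["frame"][:,:,::-1])
cv2.imwrite("pics/s3.png",cv2.resize(d["side"]["frame"][150:300,260:410],(600,600),interpolation=cv2.INTER_CUBIC)[:,:,::-1])
E
```

```text
[ 0.54702255 -0.16969277  0.33119089] [ 0.37862296 -0.67971889 -0.38144404] 9.9833
```

View pics/w3.png

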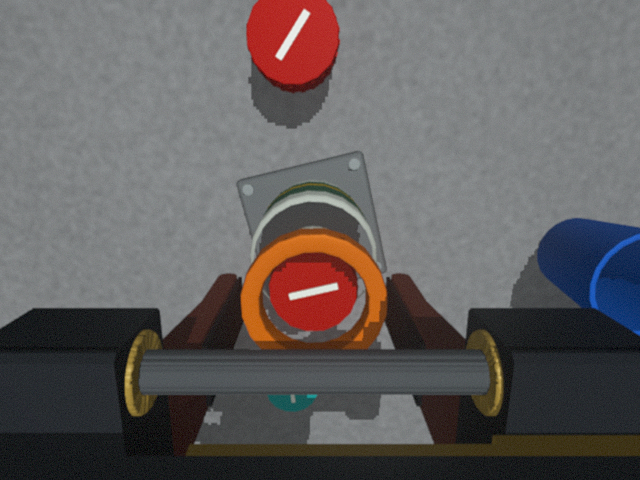

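View pics/s3.png

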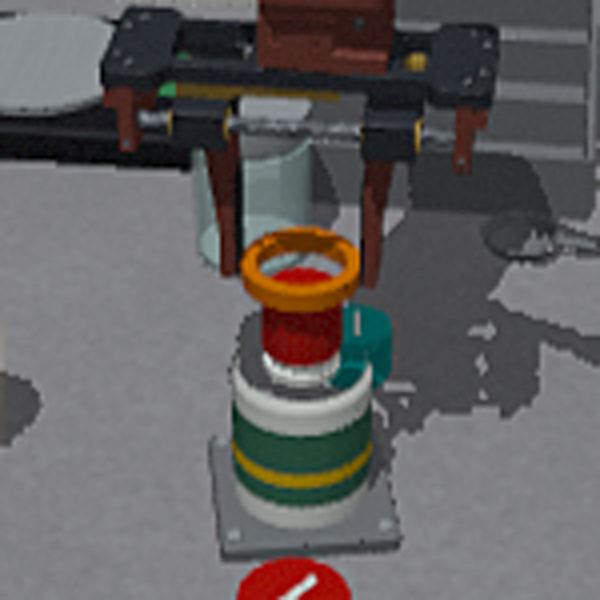

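```bash
python3 - <<'E'
import pickle
from meas import *
d=pickle.load(open("d3.pkl","rb"));W,D=d["wrist"],d["side"];tcp=d["tcp"]
m=cv2.morphologyEx(k(redmask(W),(255,235,375,345)),cv2.MORPH_CLOSE,np.ones((15,15)))
c=big(m)[:,0];near=cv2.dilate(org(W),np.ones((7,7)))
pts=np.array([q for q in c if not near[q[1],q[0]] and q[1]>292])
P=np.array([onz(W,*q,.138)[:2] for q in pts]);print("cap",len(pts),circ(P,.02))
zt=tcp[2]-.175
q=[a for a in big(org(W))[:,0] if 290<a[1]<346]
P=np.array([onz(W,*a,zt)[:2] for a in q]);print("collar low outer",len(q),circ(P,.03))
# inner bottom: hole contour
cs,h=cv2.findContours(cv2.morphologyEx(org(W),cv2.MORPH_CLOSE,np.ones((3,3))),cv2.RETR_CCOMP,cv2.CHAIN_APPROX_NONE)
for c in cs:
    x,y,w,hh=cv2.boundingRect(c)
    if w>60: print(x,y,w,hh)
def ext(m):
    x,y,w,h=cv2.boundingRect(big(m));return x+w/2-.5,w
print("side x: cap",ext(k(redmask(D),(318,200,352,248))),"collar",ext(k(org(D),(310,190,365,240))))
# side rows: compare predicted collar centre
o=big(k(org(D),(310,190,365,240)));M=cv2.moments(o);print(M['m10']/M['m00'],M['m01']/M['m00'],proj(D,np.array([tcp[0],tcp[1],tcp[2]-.181])),proj(W,np.array([tcp[0],tcp[1],tcp[2]-.181])),proj(W,np.array([tcp[0],tcp[1],.138])))
E
```

```text
cap 114 (array([ 0.54538019, -0.1697094 ]), np.float64(0.00035804866247543207))
collar low outer 110 (array([ 0.54564739, -0.16744582]), np.float64(0.0004464766519985318))
239 228 152 122
261 252 106 92
side x: cap (334.5, 20) collar (334.5, 30)
334.79128362274423 217.14300306435138 (np.float64(335.4287610556324), np.float64(216.47181944685786)) (np.float64(316.68570746050096), np.float64(299.1534274569863)) (np.float64(316.4403601246289), np.float64(288.5402683183745))
```

```bash
python3 - <<'E'
import pickle
from meas import *
d=pickle.load(open("d3.pkl","rb"));W,D=d["wrist"],d["side"];tcp=d["tcp"]
zt,zb=tcp[2]-.175,tcp[2]-.187
a=lambda v,z:onz(W,315,v,z)[1]
print("hole upper edge",a(252.5,zt)-.022,"outer top: rim",a(228,zt)-.03,a(228,zb)-.03)
I=W["frame"];
for v in range(222,362,1): print(v,I[v,312:319].mean(0).astype(int),end=" | ")
cv2.imwrite("pics/w3c.png",cv2.resize(I[215:365,235:395],(800,750)[:2],interpolation=cv2.INTER_CUBIC)[:600,:,::-1])
E
```

```text
hole upper edge -0.16992383982478013 outer top: rim -0.1682239459551235 -0.17091263602395265
222 [70 67 66] | 223 [69 67 66] | 224 [70 70 67] | 225 [82 82 80] | 226 [110 112 107] | 227 [131 128 117] | 228 [128 102  83] | 229 [120  70  39] | 230 [122  64  26] | 231 [124  67  27] | 232 [124  65  25] | 233 [133  71  25] | 234 [166  90  30] | 235 [208 116  40] | 236 [221 124  43] | 237 [217 120  39] | 238 [212 115  33] | 239 [210 112  33] | 240 [208 111  32] | 241 [206 109  31] | 242 [205 109  30] | 243 [204 108  28] | 244 [203 107  30] | 245 [202 106  27] | 246 [200 104  27] | 247 [200 106  29] | 248 [200 104  26] | 249 [197 103  27] | 250 [192 100  24] | 251 [177  90  23] | 252 [142  67  26] | 253 [106  35  25] | 254 [100  30  28] | 255 [101  29  24] | 256 [102  31  24] | 257 [103  34  27] | 258 [101  29  25] | 259 [101  30  25] | 260 [101  31  24] | 261 [104  32  25] | 262 [130  34  27] | 263 [164  36  28] | 264 [172  39  30] | 265 [169  39  31] | 266 [167  37  29] | 267 [170  38  30] | 268 [170  37  31] | 269 [169  37  30] | 270 [168  38  29] | 271 [169  37  32] | 272 [169  38  30] |
[... 990 characters left out ...]
 30  26] | 323 [165  33  26] | 324 [165  34  27] | 325 [163  32  24] | 326 [163  32  27] | 327 [164  34  28] | 328 [166  31  25] | 329 [162  34  28] | 330 [146  51  47] | 331 [105  71  70] | 332 [81 75 76] | 333 [80 74 73] | 334 [79 74 74] | 335 [81 76 76] | 336 [79 73 75] | 337 [78 73 73] | 338 [76 72 71] | 339 [76 72 71] | 340 [77 71 72] | 341 [76 69 65] | 342 [77 56 46] | 343 [78 43 24] | 344 [79 43 19] | 345 [80 43 23] | 346 [80 43 21] | 347 [79 43 21] | 348 [73 42 26] | 349 [62 44 37] | 350 [53 48 49] | 351 [54 50 51] | 352 [56 53 53] | 353 [59 57 57] | 354 [63 59 61] | 355 [66 67 69] | 356 [74 74 77] | 357 [76 78 79] | 358 [77 77 79] | 359 [65 63 67] | 360 [63 62 64] | 361 [66 67 67] |
```

View pics/w3c.png

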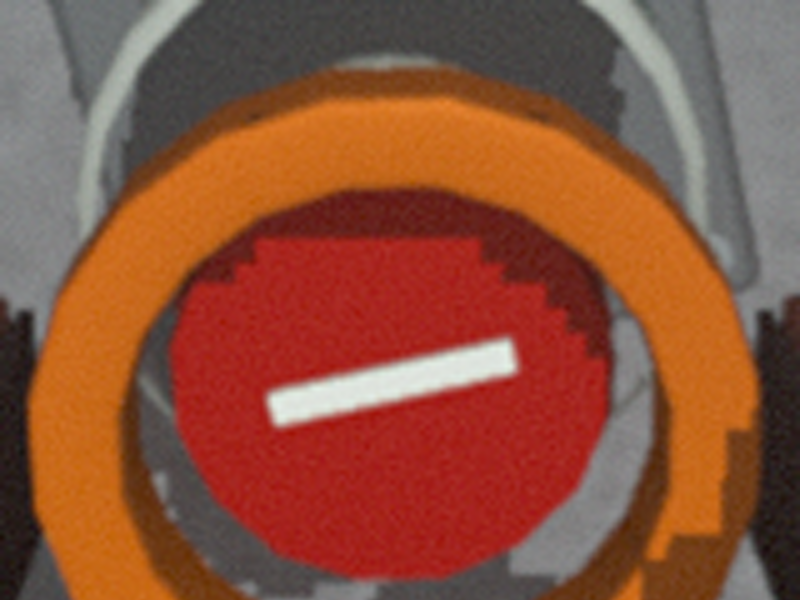

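Collar centre y ≈ -0.170 and cap y ≈ -0.1697, with x agreeing within 0.3 mm. Lowering in force-checked steps.

```bash
python3 - <<'E'
from station import r
import numpy as np,cv2
r.wait(.2)
f0=r.sense()["contact_force"]
for z in [0.322,0.313,0.304,0.295,0.288,0.283,0.2805]:
    r.servo_line([0.547,-0.1697,z],speed=0.05); r.wait(.1)
    s=r.sense();df=s["contact_force"]-f0;print(z,s["tcp_pos"].round(4),df.round(2),s["clock"])
    if df[2]>5 or np.hypot(*df[:2])>6: print("contact");break
a=r.snapshot("side")["frame"][150:300,260:410];b=r.snapshot("wrist")["frame"][200:370,225:405]
cv2.imwrite("pics/p4.png",np.hstack([cv2.resize(a,(400,400)),cv2.resize(b,(400,400))])[:,:,::-1])
E
```

```text
0.322 [ 0.547  -0.1697  0.3219] [0.07 0.8  0.77] 10.6167
0.313 [ 0.547  -0.1697  0.313 ] [ 0.8   1.46 -0.32] 11.05
0.304 [ 0.547  -0.1697  0.3039] [0.63 1.29 0.67] 11.4833
0.295 [ 0.547  -0.1697  0.2949] [0.4  0.55 0.45] 11.9167
0.288 [ 0.547  -0.1697  0.2879] [0.09 1.02 0.51] 12.3083
0.283 [ 0.547  -0.1697  0.2829] [1.25 0.18 1.54] 12.6583
0.2805 [ 0.547  -0.1697  0.2805] [-0.19  0.53 -0.11] 13.0083
```

View pics/p4.png

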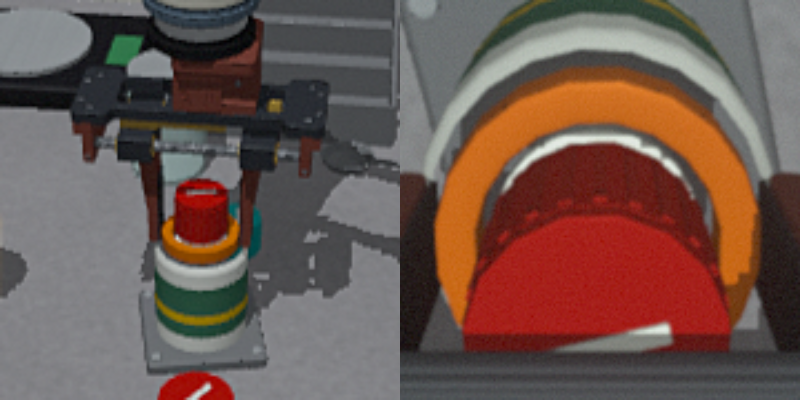

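Collar went over the cap with no contact; side view shows it just above the shoulder. Seat, release and rise to cap grasp height.

```bash
python3 - <<'E'
from station import r
import numpy as np,cv2
f0=r.sense()["contact_force"]
for z in [0.2795,0.279,0.2785,0.278]:
    r.servo_line([0.547,-0.1697,z],speed=0.03); r.wait(.15)
    s=r.sense();df=s["contact_force"]-f0;print(z,s["tcp_pos"].round(4),df.round(2),s["clock"])
    if df[2]>3: print("contact");break
r.let_go();r.wait(.2)
print(r.sense()["contact_force"].round(2),r.sense()["opening"])
r.servo_line([0.547,-0.1697,0.295],speed=0.06);r.wait(.2)
s=r.sense();print(s["tcp_pos"],s["contact_force"],s["clock"],s["joints"])
for y in (90,180,0): print(y,r.inverse_kinematics([0.547,-0.1697,0.295],[180,0,y]))
a=r.snapshot("side")["frame"][170:290,280:400];b=r.snapshot("wrist")["frame"][180:370,225:405]
cv2.imwrite("pics/p5.png",np.hstack([cv2.resize(a,(400,400)),cv2.resize(b,(400,400))])[:,:,::-1])
E
```

```text
0.2795 [ 0.547  -0.1697  0.2795] [-0.09 -0.41  1.3 ] 13.5083
0.279 [ 0.547  -0.1697  0.279 ] [-0.63 -1.41  0.52] 13.9083
0.2785 [ 0.547  -0.1697  0.2789] [-2.32  0.38  5.11] 14.3083
contact
[-0.65 -0.52 -0.61] 0.08779016740207404
[ 0.54692223 -0.16968996  0.29462519] [-0.1078744   0.09080149  0.35338845] 15.7667 [-2.06409285e+01  1.37635749e+00  8.56425545e+01 -5.27327629e-04
  9.30159196e+01 -2.06395021e+01]
90 [-20.63927697   1.36571149  85.61520943   0.          93.01907908
 -20.63927697]
180 [ -20.63927697    1.36571149   85.61520943    0.           93.01907908
 -110.63927697]
0 [-2.06392770e+01  1.36571149e+00  8.56152094e+01 -2.54444375e-14
  9.30190791e+01  6.93607230e+01]
```

View pics/p5.png

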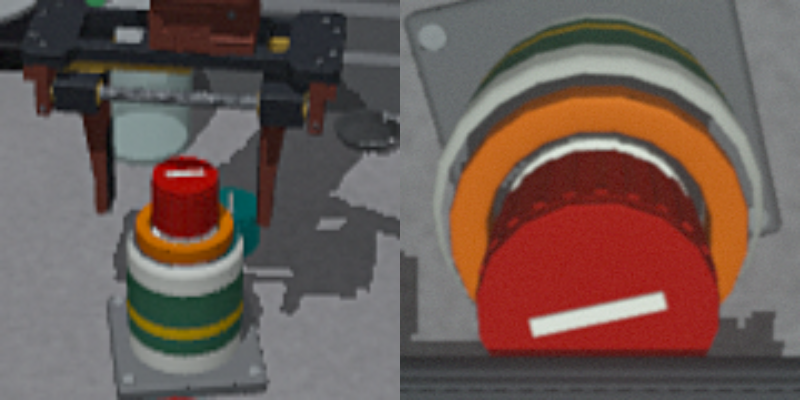

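Collar lies flat on the shoulder (side view, ring around the cap base), the cap bar still aligned with the holder. Grip and press.

```bash
python3 - <<'E'
from station import r
import numpy as np,cv2
X=[0.547,-0.1697]
def p(t):
    s=r.sense();print(t,s["tcp_pos"].round(4),s["orientation"].round(1),s["contact_force"].round(1),round(float(s["opening"]),4),s["clock"])
r.grab(42);r.wait(.2);p("grab")
for z in (.293,.291,.2895,.289,.2885):
    r.servo_line(X+[z],speed=.03);r.wait(.15);p(z)
a=r.snapshot("side")["frame"][170:290,280:400];b=r.snapshot("wrist")["frame"][180:370,225:405]
cv2.imwrite("pics/p6.png",np.hstack([cv2.resize(a,(400,400)),cv2.resize(b,(400,400))])[:,:,::-1])
E
```

```text
grab [ 0.547  -0.1697  0.295 ] [180.   0.  90.] [0.1 0.5 0. ] 0.0396 16.8833
0.293 [ 0.547  -0.1697  0.2935] [180.   0.  90.] [-1.4  0.8  5. ] 0.0394 17.2833
0.291 [ 0.547  -0.1697  0.2915] [180.   0.  90.] [-0.9 -0.6  6.3] 0.0394 17.6833
0.2895 [ 0.547  -0.1697  0.2903] [180.   0.  90.] [-1.9  0.8  6.7] 0.0395 18.0833
0.289 [ 0.547  -0.1697  0.2898] [180.   0.  90.] [-2.7  1.8  5.6] 0.0397 18.4833
0.2885 [ 0.547  -0.1697  0.2894] [179.9   0.   90. ] [-3.2  0.6  7.3] 0.0395 18.8833
```

View pics/p6.png

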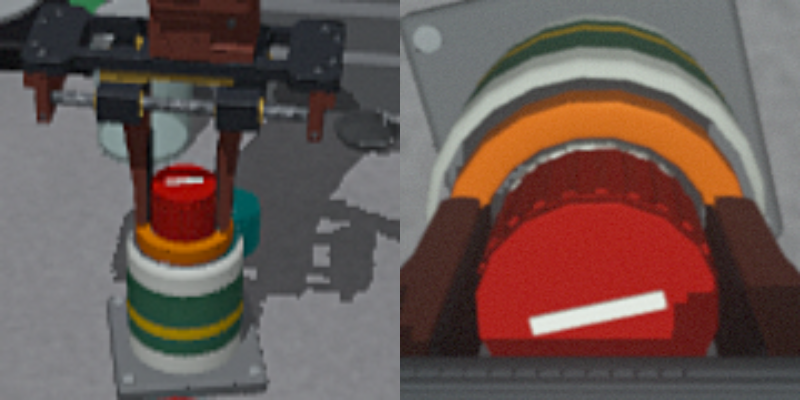

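```bash
python3 - <<'E'
from station import r
import numpy as np,cv2
X=[0.547,-0.1697]
def p(t):
    s=r.sense();print(t,s["tcp_pos"].round(4),s["orientation"].round(1),s["contact_force"].round(1),s["torque"].round(2),round(float(s["opening"]),4),s["clock"]);return s
for z in (.288,.2875,.287,.2865):
    r.servo_line(X+[z],speed=.03);r.wait(.15);s=p(z)
    if s["contact_force"][2]>13 or s["tcp_pos"][2]<.2875:break
for y in (105,120):
    r.servo_line(X+[z],[180,0,y]);r.wait(.1);p(y)
E
```

```text
0.288 [ 0.547  -0.1697  0.289 ] [179.9   0.   90. ] [-3.   1.6  6.5] [0.12 0.44 0.05] 0.0397 19.3833
0.2875 [ 0.547  -0.1697  0.2889] [179.9   0.   90. ] [-4.2  1.5  9.6] [ 0.22  0.59 -0.01] 0.0392 19.7833
0.287 [ 0.5469 -0.1697  0.2889] [179.9   0.   90. ] [-5.5  0.6 11.6] [0.23 0.75 0.04] 0.0399 20.1833
0.2865 [ 0.5469 -0.1697  0.2889] [179.9   0.   90. ] [-5.1  2.2 12.9] [0.3  0.91 0.04] 0.0398 20.5833
105 [ 0.5474 -0.1697  0.289 ] [1.798e+02 1.000e-01 1.050e+02] [-1.7  1.5 11. ] [0.18 0.3  0.01] 0.0399 21.0917
120 [ 0.5474 -0.1696  0.289 ] [179.8   0.2 120. ] [-0.7  1.8 11.6] [0.23 0.26 0.02] 0.0397 21.6
```

```bash
python3 - <<'E'
from station import r
import numpy as np,cv2
X=[0.547,-0.1697]
def p(t):
    s=r.sense();print(t,s["tcp_pos"].round(4),s["orientation"].round(1),s["contact_force"].round(1),s["torque"].round(2),round(float(s["opening"]),4),s["clock"]);return s
for y in (140,155,170):
    r.servo_line(X+[.2865],[180,0,y]);r.wait(.1);p(y)
r.wait(.15)
a=r.snapshot("side")["frame"][170:290,280:400];b=r.snapshot("wrist")["frame"][180:370,225:405]
cv2.imwrite("pics/p7.png",np.hstack([cv2.resize(a,(400,400)),cv2.resize(b,(400,400))])[:,:,::-1])
E
```

```text
140 [ 0.5473 -0.1697  0.2889] [179.9   0.2 140. ] [-1.9  0.6 11.9] [0.25 0.36 0.03] 0.0395 22.2
155 [ 0.5472 -0.1697  0.2889] [180.    0.2 155. ] [-2.5  2.2 11.2] [0.27 0.43 0.06] 0.0396 22.7083
170 [ 0.5472 -0.1697  0.2889] [-180.     0.2  170. ] [-3.2  1.9 11.4] [0.31 0.49 0.05] 0.0399 23.2167
```

View pics/p7.png

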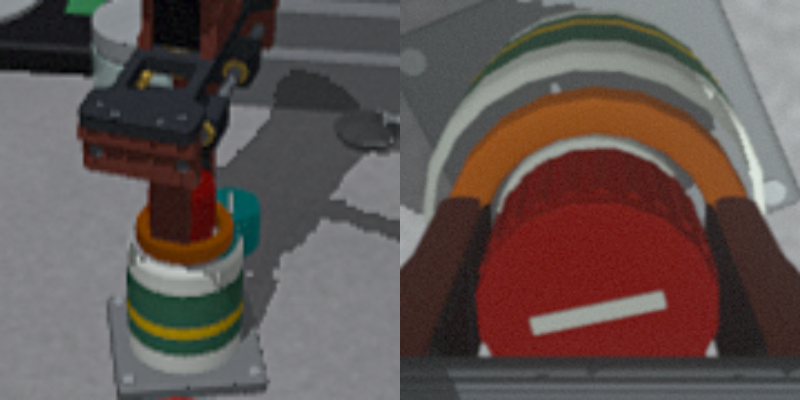

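The bar kept its place in the wrist view while the gripper turned 80°, so the cap turned with it. Lift straight up.

```bash
python3 - <<'E'
from station import r
import numpy as np,cv2
X=[0.547,-0.1697]
def p(t):
    s=r.sense();print(t,s["tcp_pos"].round(4),s["orientation"].round(1),s["contact_force"].round(1),round(float(s["opening"]),4),s["clock"]);return s
for z in (.292,.295,.30,.31,.33):
    r.servo_line(X+[z],speed=.04);r.wait(.05);s=p(z)
    if s["contact_force"][2]<-8: print("stuck?");break
else:
    r.servo_line(X+[.371],speed=.06);r.wait(.4);p("up")
a=r.snapshot("side")["frame"][130:300,260:430];b=r.snapshot("wrist")["frame"][180:370,225:405];c=r.snapshot("scene")["frame"][140:290,220:370]
cv2.imwrite("pics/p8.png",np.hstack([cv2.resize(q,(266,300)[:1]*2) for q in(a,b,c)])[:,:,::-1])
cv2.imwrite("pics/p8s.png",cv2.resize(a,(600,600))[:,:,::-1])
E
```

```text
0.292 [ 0.5473 -0.1698  0.2925] [-1.8e+02  1.0e-01  1.7e+02] [0.2 0.2 5.5] 0.0395 23.8
0.295 [ 0.5471 -0.1697  0.2947] [-180.    0.  170.] [ 2.2 -0.4  2.5] 0.0394 24.1
0.3 [ 0.5469 -0.1697  0.2995] [ 1.8e+02 -1.0e-01  1.7e+02] [-0.3 -0.5 -1.4] 0.0398 24.425
0.31 [ 0.547  -0.1697  0.3102] [-180.    0.  170.] [-0.4  0.6 -0.8] 0.0394 24.875
0.33 [ 0.547  -0.1697  0.3298] [180.  -0. 170.] [-0.4 -0.6 -0. ] 0.0399 25.575
up [ 0.547  -0.1697  0.3708] [180.  -0. 170.] [-1.1  0.2  0.1] 0.0394 26.8083
```

View pics/p8.png

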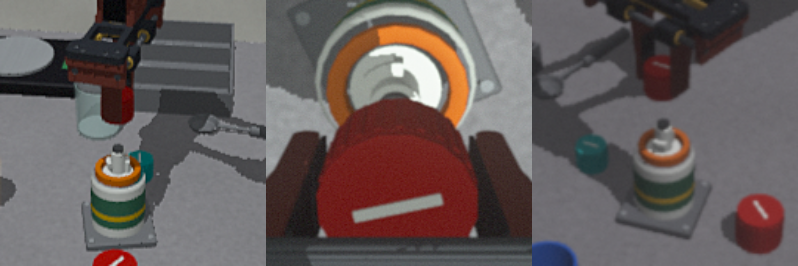

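View pics/p8s.png

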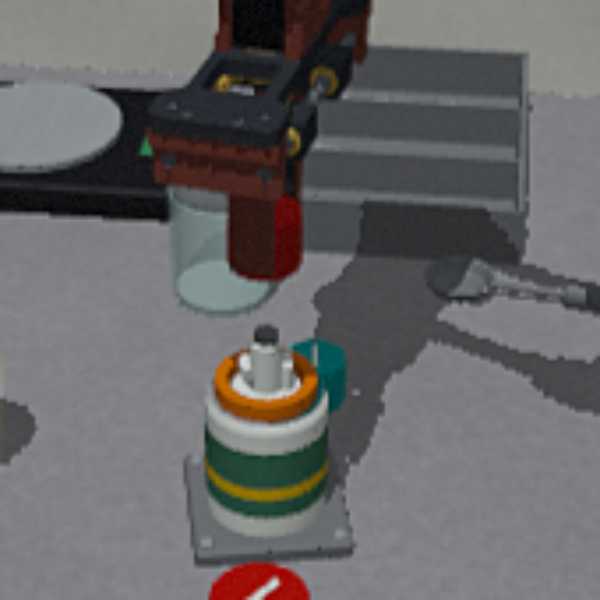

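The cap is held upright above the neck in both fixed views. The collar lies flat around the boss, and the neighbouring things look unmoved. Handing in.

```bash
python3 - <<'E'
from station import r
s=r.sense();print(s["joint_vel"].round(2),s["clock"])
print(r.hand_in())
E
```

```text
[-0.14 -0.05 -0.02  0.04 -0.03 -0.07] 26.9583
the job is handed in; nothing more can be done
None
```

I seated the collar on the shoulder and released it, pressed the cap down and turned it 80° anticlockwise, then lifted it off. I handed the job in at about 27 s of the 51 s, and no verdict is reported.

- **Collar:** it went over the cap without touching and met the shoulder at the expected height. In the last pictures it still lies flat there, untouched.
- **Cap:** it bottomed out after about 6 mm of travel at roughly 12 N, turned with the gripper without slipping, and came off freely.
- **Final pose:** the cap is held upright over the mouth. Its lower rim should be about 5 cm above the mouth, worked out from the arm height, not measured.
- **Other things:** the last crops show the jar, spoon, loose red cap and turquoise cap apparently unmoved. The beaker shows only at the edge of one crop and the bowl not at all, but the arm never worked near either.

**Disagreements:** before the collar was lowered, estimates of how far it was off the cap in y ranged from about 0 to 2.6 mm, depending on the edge and camera used. I used the closest wrist-camera estimate, and the contact-free descent bore it out. The cameras also differed by up to 3 mm on the cap's absolute x, so I relied on its position relative to the collar.

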